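# Slide the specimen carrier home under the drag spring

### The arm

A 7-joint arm with a two-finger parallel gripper is mounted at the origin on a cart in front of the work surface, level with it; the furniture and walls round the work are solid. World frame = base frame: x ahead of the robot, y to its left, z up, the work surface at z = 0. Lengths are in m, angles in rad, forces in N, time in s.
With the tool pointing down it reaches from about 0.4 to 0.875 m from the base axis. Payload 19.3 kg.
Tool frame: the origin (TCP) lies midway between the tips of the shut fingers; the grasp point (between the pads) lies 19 mm behind it; z points along the fingers, y is the line along which they close (so a half turn about z gives the same grasp; the last joint's range is limited). The gripper opens to 85 mm and grips with 20 to 120 N. Pads are 22 mm wide; open, the fingers measure 114 mm over their backs; the gripper's body (76 mm by 85 mm) begins 54 mm behind the grasp point. The pads swing forward as they close: fully open they stand 13 mm farther back than shut.
Start: joints at [-1.184, 0.521, -0.036, 1.599, 0.021, 1.021, -0.113], TCP at [0.276, 0.561, 0.192] pointing down, gripper open.
Joint ranges: [-2.91, 2.91], [-0.3, 2.13], [-1.5, 1.42], [0.17, 2.43], [-1.26, 4.41], [0.16, 1.93], [-2.52, 2.52]. Speed limits (rad/s): [1.89, 1.89, 2.39, 2.39, 3.01, 3.01, 3.01].

### API

Orientations are given as a rotation vector (axis times angle).
In Python, from bench import * gives the robot as it stands. The module is installed in compiled form; this text tells all that it offers.
- The arm moves only by the tool apply_moves, never from a script. Its argument "rows" is a list of rows, each an object of numbers: "x", "y", "z": the shift along the tool's x, y, z normalised to -1 to 1, where 1 is 0.025 m; "spin": the turn about the tool's z normalised to -1 to 1, where 1 is 30 degrees. In form: [{"x": .., "y": .., "z": .., "spin": ..}, ...]. A call has 1 to 12 rows; each row shifts and turns the commanded pose from where the row before left it, along the tool's axes as they then stand; what a row does not reach is not made up. A row lasts 1/12 s, in which the tool goes at most 41.7 mm and 7.16 degrees, less where a joint would pass 70% of its speed; a pose out of reach is approached as far as the arm can. A call with a number of a shift or a turn outside -1 to 1 is refused whole. A call with a gripper value outside its range is refused whole. "hand" is the opening, from 0 (shut) to 1 (fully open), set as the call begins (left out, the last holds). The fingers move at their own pace and stop on an object; the grip force is fixed at half the most. Time passes only in rows, so rows that do not move let the fingers close. It gives the time, the measured TCP pose, the force, the opening and the grip force at its end, in the units of the state.
- observe(): the state, without advancing time (a new reading comes with each control period).
- snapshot(name): name is "scene" or "top" or "wrist"; returns the picture (480x640x3 uint8, red, green, blue); there is no depth.
- camera_model(name): a dict with "K" (3x3 intrinsics, pixels), "eye" and "orientation" of the camera in the world. Camera axes: x right, y down, z forward; pixel columns grow to the right and rows downward; lengths in m; the calibration is good to about 2 mm. A picture is of the moment at which its call begins: read the wrist's pose just before it. camera_model takes no time and is no camera call; for the wrist camera it gives the pose at the moment of the call.
- job_done(): hands the job in; it is judged then, once.
The state is a dict: "time_s": time; "joints": joint angles; "joint_vel": joint speeds; "joint_torque": joint torques, N m; "position": TCP position; "tool_rot": TCP orientation; "force": force on the tool from outside, world axes, zero at the start; "wrist_torque": the same for the moment, N m; "opening": opening from 0.0 (shut) to 1.0 (fully open); "grasp_force": force on a finger pad.
Only numpy, scipy, OpenCV 4.12 (cv2) and the standard library are available. Lean on these libraries where they do the work, as an engineer would, in place of code of your own. Each camera call takes 0.05 s, during which the arm holds its last target. There are 200 camera calls.

### The job

Load the flat grey specimen carrier into its dock: with the fingertips, press its rear end down hard on the sprung plate, and keep it pressed while you slide it forward under the crossbar and the drag spring until it is fully home against the end stop and the sprung plate has popped up again behind it. It is only pressed and pushed, never lifted out of its slot or tipped up, and the small things standing round the dock stay standing where they are. Finish with the hand clear.

Things in the scene. Friction and masses are not known exactly. Their poses are not given: they have to be found in the camera images.
- dock: grey and bare-metal loading dock, 270 x 100 mm, fixed. Origin on the bench top, mid-slot, below the rear face of the crossbar; x along the slot in the loading direction (away from the robot, turned up to 0.4 rad), z up. The 68 mm wide slot lies between side rails (34 to 50 mm from the middle, top 36 mm above the bench); its fixed bed runs from x -65 to +65 mm, top 20 mm above the bench
- bar_mid (a point): middle of the lower rear edge of the metal crossbar, 35.5 mm above the bench (dock x 0); the bar spans the slot, is 14 mm thick along it and 48 mm high above the bench. From its top the drag spring, a steel strip 34 mm wide, slopes down and forward to dock x +52 mm
- stop_mid (a point): middle of the face of the end stop, 26 mm above the bench, at dock x +65 mm; the stop block is 45 mm high and as wide as the dock
- carrier: loose flat grey plastic plate 130 x 64 x 12 mm, about 0.15 kg, in the slot with 2 mm play each side; origin under its centre, x forward, z up. On its top stands a thumb ridge 56 mm wide, 8 mm thick, 6 mm high, its rear face 45 mm ahead of the plate's rear end; press on the flat behind the ridge
- carrier_front (a point): middle of the carrier's blunt front face, half-way up. At first the carrier rests on the raised sprung plate, top 40 mm above the bench, front 12 to 35 mm short of the crossbar and 4.5 mm too high to pass under it; pressed right down its top is 32 mm above the bench and clears the bar by 3.5 mm. Fully home this face touches the end stop
- press_pad (a point): on the carrier's top face behind the ridge, midway across: 105 mm behind its front face, 20 mm behind the ridge's rear face, 25 mm ahead of its rear end
- lift_plate (a joint): sprung steel plate under the rear of the slot (dock x -177 to -71 mm), in m: 0 = up (top 28 mm above the bench), 0.008 = level with the bed, 0.0085 = bottom. About 7 N start it down, 14 N hold it at the bottom. It springs up by itself once the carrier has slid clear of it, in the last 6 mm before the end stop
- drag_spring (a joint): angle of the steel leaf spring, in rad: 0 = hanging free; it is lifted by about 0.1 when the carrier lies under it and then bears on the carrier with about 4 N
- puck_2: black round puck, 44 mm across and 50 mm tall, standing to the left of the dock; origin under its centre; leave alone
- vial_2: small white vial with a blue cap, 25 mm across and 56 mm tall, standing to the right of the dock; origin under its centre; leave alone
- loupe: black loupe, 32 mm across and 21 mm tall, to the right of the dock; origin under its centre; leave alone
- adapter_2: small metal adapter, 16 mm across and 32 mm tall, standing to the left of the dock's far end; origin under its centre; leave alone
Not all that is in view belongs to the job. Several things have the shape of the carrier; the one meant has the colours described above.

How it is judged:
On the way, in this order (a step that is already met when the one before it is completed fails the run):
1. the carrier is pressed down on the sprung plate by the fingers (value of joint lift_plate above 0.004 m and contact force between the fingers and carrier above 3 N and x of carrier_front in the frame of dock below 0.03 m), for 0.05 s.
2. the carrier is under the drag spring while the plate is still held down (value of joint lift_plate above 0.004 m and value of joint drag_spring above 0.04 rad and x of carrier_front in the frame of dock above 0.04 m).
At the end, for the whole second after the job is handed in: the carrier's front edge is within 5 mm of the end stop, the carrier lies down on the slot bed under the lifted drag spring and at rest, and the sprung plate is up again behind it (within 2 mm of its top position) (x of carrier_front in the frame of dock above 0.06 m and z of carrier_front in the frame of dock below 0.03 m and z of press_pad in the frame of dock below 0.036 m and value of joint lift_plate below 0.002 m and value of joint drag_spring above 0.04 rad and linear speed of carrier below 0.01 m/s); the robot touches nothing.
It fails at once if the carrier is lifted or tipped up (angle between carrier_front's own z axis and vertical above 0.17 rad or z of carrier_front in the frame of dock above 0.046 m or z of press_pad in the frame of dock above 0.052 m).
It fails at once if a bystander is knocked over or shoved more than 30 mm (distance of any of puck_2, vial_2, loupe, adapter_2 from where it was at the start of the episode above 0.03 m or angle between any of puck_2, vial_2, loupe, adapter_2's own z axis and vertical above 0.5 rad).
It also fails if it takes over 38 s, if anything falls off the work surface, if the arm or the gripper's body presses on something with over 40 N, if the wrist force passes 120 N, or if a joint passes its speed limit or range.

## Working session

There is one attempt and no reset: what is moved stays moved. The work goes in short steps, Python scripts to look and compute and a tool call to move; the robot and the scene stay as the last step left them, time stands still between calls to the robot, and variables do not carry over. Pictures are saved under pics/ and viewed, at most 10 in all, crops included, and the job is handed in when it is done.

Besides the shell and the picture viewer there is one more tool, called after "Call:" as name(argument=value, ...) on one line, values as JSON. apply_moves: Moves the arm, as the interface text tells. Its arguments: {"type":"object","properties":{"rows":{"type":"array","items":{"type":"object","properties":{"x":{"type":"number"},"y":{"type":"number"},"z":{"type":"number"},"spin":{"type":"number"}}}},"hand":{"type":"number"}},"required":["rows"]}

```bash
mkdir -p pics; python3 - <<'E'
from bench import *
import cv2
print(observe())
for n in("top","scene"):
    m=camera_model(n);print(n,m)
    cv2.imwrite(f"pics/{n}0.png",snapshot(n)[:,:,::-1])
E
```

```text
{'time_s': 0.0, 'joints': array([-1.18422861,  0.52202144, -0.0363234 ,  1.59997394,  0.02119359,
        1.02109163, -0.11279533]), 'joint_vel': array([-6.82913343e-04, -2.46972107e-03, -4.52862158e-05, -1.42522503e-03,
       -1.06280972e-03, -1.55652490e-04, -1.20550945e-03]), 'joint_torque': array([ 1.24075217e-03, -9.27124000e+01,  1.98057912e+00, -3.69952655e+01,
        1.79942593e-02,  8.13704770e-03,  3.85661610e-05]), 'position': array([0.27553035, 0.56058291, 0.19123337]), 'tool_rot': array([-7.11247121e-01, -3.05983842e+00,  1.72033012e-03]), 'force': array([ 0.39513983,  0.50774852, -0.30864615]), 'wrist_torque': array([-0.01316789, -0.00586926, -0.05826306]), 'grasp_force': 0.0, 'opening': 1.0010582941102952}
top {'K': array([[498.08356085,   0.        , 323.9528372 ],
       [  0.        , 498.08356085, 246.99624034],
       [  0.        ,   0.        ,   1.        ]]), 'eye': array([ 0.47802599, -0.07462305,  1.11308548]), 'orientation': array([-2.17480806,  2.13518232, -0.11434592])}
scene {'K': array([[598.2098776 ,   0.        , 321.95239692],
       [  0.        , 598.2098776 , 239.98132548],
       [  0.        ,   0.        ,   1.        ]]), 'eye': array([-0.23444551, -0.57574362,  0.7359413 ]), 'orientation': array([-1.95685205,  1.07244028, -0.55427659])}
```

View pics/top0.png

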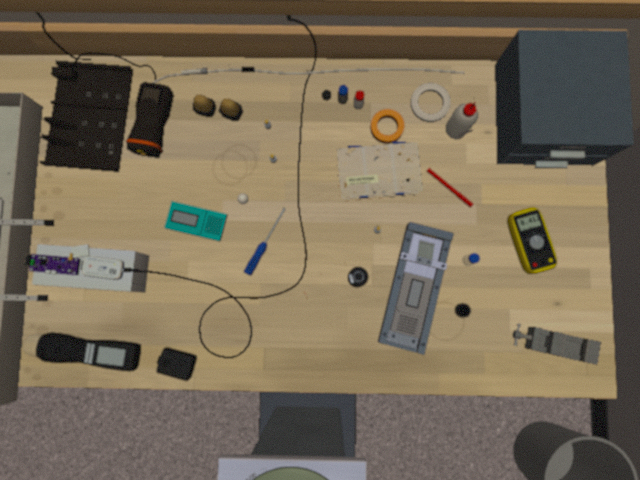

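View pics/scene0.png

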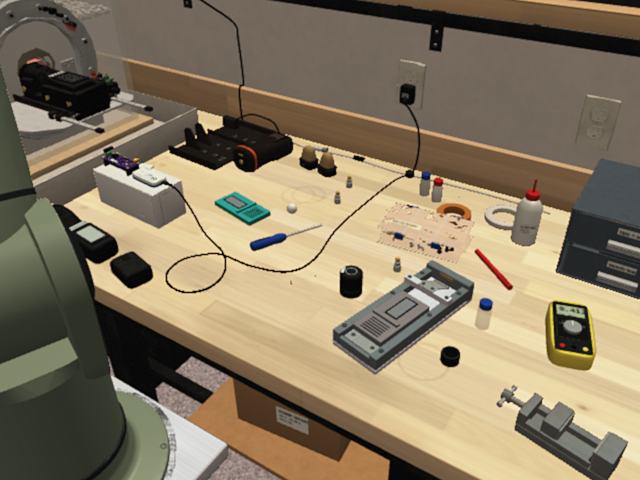

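The top view shows the dock with the grey carrier at about (415,290), the crossbar near (424,268) and the end stop near (430,230). Carrier-like things are the green plate (196,221), the white board (380,170), the dark vise (563,345) and the grey plate in the dock slot (410,300). Only the last is flat grey and in the slot. I'll confirm that in an enlarged crop.

```bash
cat > h.py <<'E'
from bench import *
import numpy as np, cv2
from scipy.spatial.transform import Rotation as R
def ray(m,uv,z):
    d=R.from_rotvec(m["orientation"]).as_matrix()@np.linalg.inv(m["K"])@np.array([*uv,1.])
    return m["eye"]+d*(z-m["eye"][2])/d[2]
def proj(m,p):
    c=R.from_rotvec(m["orientation"]).as_matrix().T@(np.asarray(p)-m["eye"]); c=m["K"]@c; return c[:2]/c[2]
E
python3 - <<'E'
from h import *
im=cv2.imread("pics/top0.png")[215:360,365:495]
a=cv2.resize(im,None,fx=4,fy=4,interpolation=cv2.INTER_CUBIC)
im=cv2.imread("pics/scene0.png")[255:375,325:480]
cv2.imwrite("pics/c1.png",a)
print(ray(camera_model("top"),(36,250),.19), proj(camera_model("top"),(0.276,.561,.192)))
E
```

```text
[0.57195095 0.47763354 0.19      ] [-24.72682971 411.95960352]
```

View pics/c1.png

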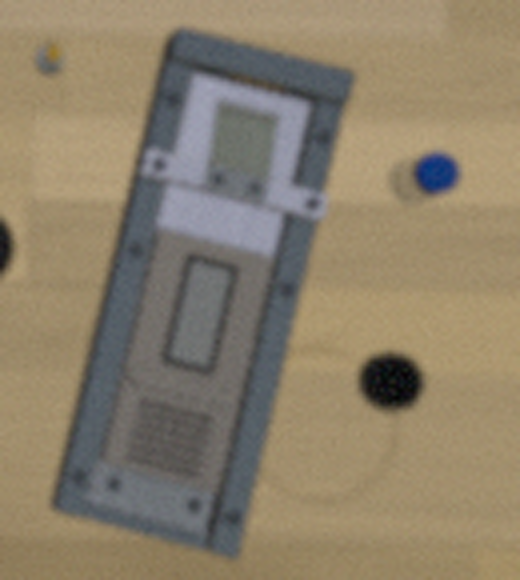

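The crop confirms it: a grey-brown plate in the slot with its ridge at crop (200,310) and ribbed pad at (170,437). Its front edge runs (155,235)-(272,257), the crossbar rear edge is just above that at about (235,197), and the stop face is at about (250,88).

```bash
python3 - <<'E'
from h import *
m=camera_model("top")
P=lambda u,v,z: ray(m,(365+u/4-.375,215+v/4-.375),z)
RL,RR=P(57,503,.036),P(240,552,.036); FL,FR=P(178,30,.045),P(353,72,.045)
d=(FL+FR-RL-RR)[:2];print(np.linalg.norm(d)/2,np.linalg.norm((RL-RR)[:2]),np.linalg.norm((FL-FR)[:2]))
yaw=np.arctan2(d[1],d[0]);ex=np.array([np.cos(yaw),np.sin(yaw)]);ey=np.array([-ex[1],ex[0]])
print("yaw",yaw,RL,RR,FL,FR)
bar=(P(145,172,.048)+P(320,215,.048))/2; stop=(P(190,72,.045)+P(318,102,.045))/2
cf=(P(155,235,.04)+P(272,257,.04))/2; cr=(P(105,478,.04)+P(207,502,.04))/2
pad=P(170,440,.04)
mid=(RL+RR+FL+FR)[:2]/4
for n,p in dict(bar=bar,stop=stop,cf=cf,cr=cr,pad=pad,RM=(RL+RR)/2,FM=(FL+FR)/2,mid=mid).items(): print(n,p,"along",(p[:2]-mid)@ex,"across",(p[:2]-mid)@ey)
E
```

```text
0.2629942795412954 0.09985567280954963 0.0967180635070107
yaw -0.23698609111292793 [ 0.40745416 -0.18128268  0.036     ] [ 0.38378413 -0.2782924   0.036     ] [ 0.66194495 -0.24436731  0.045     ] [ 0.64058051 -0.33869622  0.045     ]
bar [ 0.57329493 -0.27282517  0.048     ] along 0.05131672180959132 across -0.00012106813497587358
stop [ 0.63147266 -0.28525321  0.045     ] along 0.11078616299871429 across 0.0014568719660564059
cf [ 0.54549279 -0.26405357  0.04      ] along 0.022232307642557077 across 0.0018781426404400254
cr [ 0.41554644 -0.23323294  0.04      ] along -0.11131792216966341 across 0.0013293131115698698
pad [ 0.44189747 -0.24068221  0.04      ] along -0.08395451309141247 across 0.0002747821312545466
RM [ 0.39561914 -0.22978754  0.036     ] along -0.13149713977064761 across 9.410436765009232e-18
FM [ 0.65126273 -0.29153177  0.045     ] along 0.13149713977064773 across 1.4875691898666068e-17
mid [ 0.52344094 -0.26065965] along 0.0 across 0.0
```

Call:
apply_moves(hand=0, rows=[{"z":-1,"spin":-0.21},{"z":-1,"spin":-0.21},{"x":-1,"y":-1},{"x":-1,"y":-1},{"x":-1,"y":-1},{"x":-1,"y":-1},{"x":-1,"y":-1},{"x":-1,"y":-1},{"x":-1,"y":-1},{"x":-1,"y":-1},{"x":-1,"y":-1},{"x":-1,"y":-1}])

```text
validation failed for argument at $.ro...
```

Call:
apply_moves(rows=[{"x":-1,"y":-1},{"x":-1,"y":-1},{"x":-1,"y":-1},{"x":-1,"y":-1},{"y":-1},{"y":-1},{"y":-1},{"y":-1},{"y":-1},{"y":-1},{"y":-1},{"y":-1}])

```text
validation failed for argument at $.ro...
```

Call:
apply_moves(rows=[{"y":-1},{"y":-1},{"y":-1},{"y":-1},{"y":-1},{"y":-1},{"y":-1},{"y":-0.6},{},{}])

```text
validation failed for argument at $.ro...
```

Call:
apply_moves(hand=0, rows=[{"x":0,"y":0,"z":-1,"spin":-0.21},{"x":0,"y":0,"z":-1,"spin":-0.21},{"x":-1,"y":-1,"z":0,"spin":0},{"x":-1,"y":-1,"z":0,"spin":0},{"x":-1,"y":-1,"z":0,"spin":0},{"x":-1,"y":-1,"z":0,"spin":0},{"x":-1,"y":-1,"z":0,"spin":0},{"x":-1,"y":-1,"z":0,"spin":0},{"x":-1,"y":-1,"z":0,"spin":0},{"x":-1,"y":-1,"z":0,"spin":0}])

```text
time_s: 0.93
position: [0.4237, 0.3178, 0.2417]
tool_rot: [-0.371, -3.119, 0.0]
force: [0.2, 1.1, -0.6]
opening: -0.0
grasp_force: 0.0
```

Call:
apply_moves(rows=[{"x":-1,"y":-1,"z":0,"spin":0},{"x":-1,"y":-1,"z":0,"spin":0},{"x":-1,"y":-1,"z":0,"spin":0},{"x":-1,"y":-1,"z":0,"spin":0},{"x":-1,"y":-1,"z":0,"spin":0},{"x":-1,"y":-1,"z":0,"spin":0},{"x":0,"y":-1,"z":0,"spin":0},{"x":0,"y":-1,"z":0,"spin":0},{"x":0,"y":-1,"z":0,"spin":0},{"x":0,"y":-1,"z":0,"spin":0},{"x":0,"y":-1,"z":0,"spin":0},{"x":0,"y":-1,"z":0,"spin":0}])

```text
time_s: 1.93
position: [0.4979, -0.0084, 0.2416]
tool_rot: [-0.371, -3.119, 0.0]
force: [0.1, 0.1, -0.4]
opening: 0.001
grasp_force: 0.0
```

Call:
apply_moves(rows=[{"x":0,"y":-1,"z":0,"spin":0},{"x":0,"y":-1,"z":0,"spin":0},{"x":0,"y":-1,"z":0,"spin":0},{"x":0,"y":-1,"z":0,"spin":0},{"x":0,"y":-1,"z":0,"spin":0},{"x":0,"y":-1,"z":0,"spin":0},{"x":0,"y":-1,"z":0,"spin":0},{"x":0,"y":-1,"z":0,"spin":0},{"x":0,"y":-1,"z":0,"spin":0},{"x":0,"y":-0.6,"z":0,"spin":0},{"x":0,"y":0,"z":0,"spin":0}])

```text
time_s: 2.85
position: [0.4409, -0.2436, 0.2417]
tool_rot: [-0.377, -3.118, 0.002]
force: [-0.5, -0.4, 0.6]
opening: -0.0
grasp_force: 0.0
```

```bash
python3 - <<'E'
from h import *
s=observe();print(s["time_s"],s["position"],s["tool_rot"],s["joints"],s["force"])
m=camera_model("wrist");print(m)
cv2.imwrite("pics/w1.png",snapshot("wrist")[:,:,::-1])
for n,p in dict(pad=(.4419,-.2407,.04),bar=(.5733,-.2728,.048),stop=(.6315,-.2853,.045)).items(): print(n,proj(m,p))
E
```

```text
2.85 [ 0.44086583 -0.2436193   0.24167497] [-3.77433675e-01 -3.11826933e+00  1.55358113e-03] [ 0.17439769  0.27820608  0.26423191  1.86292034 -0.08340643  1.01145995
  1.80314843] [-0.53129946 -0.3749459   0.63913875]
{'K': array([[341.4930465 ,   0.        , 320.98584589],
       [  0.        , 341.4930465 , 233.19286547],
       [  0.        ,   0.        ,   1.        ]]), 'eye': array([ 0.36033881, -0.22253436,  0.42393479]), 'orientation': array([2.25503254, 1.76650387, 0.29420026])}
pad [323.19299835 192.76438299]
bar [323.2577868  300.64592401]
stop [324.5285591  339.34765446]
```

View pics/w1.png

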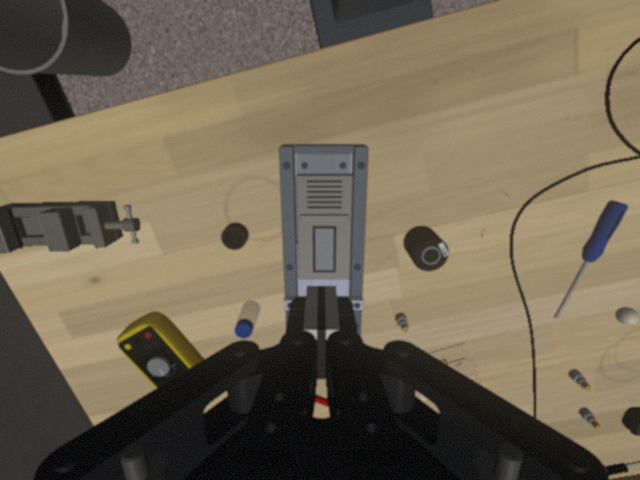

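The wrist view shows the carrier's rear edge at row 175, the ridge line at row 215, its front edge at row 279 and the bar's rear edge near row 298, all centred on column ~324. The tool is aligned with the slot.

```bash
python3 - <<'E'
from h import *
m=camera_model("wrist");s=observe();t=R.from_rotvec(s["tool_rot"]).as_matrix()
for n,u,v,z in [("rear",324,175,.04),("pad",324,193,.04),("ridge",324,214.5,.043),("front",324,279,.04),("bar",324,298,.048),("railL",367.5,200,.036),("railR",281.5,200,.036)]:
    p=ray(m,(u,v),z); print(n,p,((p-s["position"])@t*1000).round(1))
print(t.round(3))
E
```

```text
rear [ 0.42305353 -0.23305343  0.04      ] [ 19.9   4.2 201.6]
pad [ 0.44302312 -0.23789296  0.04      ] [ -0.6   4.2 201.6]
ridge [ 0.46697398 -0.2437205   0.043     ] [-25.3   4.3 198.6]
front [ 0.54893537 -0.26356027  0.04      ] [-109.6    4.4  201.5]
bar [ 0.57052745 -0.26885478  0.048     ] [-131.8    4.4  193.5]
railL [ 0.46395627 -0.19091309  0.036     ] [ -9.8  54.8 205.6]
railR [ 0.44015173 -0.28800331  0.036     ] [ -9.7 -45.1 205.6]
[[-0.971  0.237 -0.001]
 [ 0.237  0.971 -0.   ]
 [ 0.    -0.    -1.   ]]
```

Call:
apply_moves(rows=[{"x":-0.2,"y":0.16,"z":1,"spin":0},{"x":0,"y":0,"z":1,"spin":0},{"x":0,"y":0,"z":1,"spin":0},{"x":0,"y":0,"z":1,"spin":0},{"x":0,"y":0,"z":1,"spin":0},{"x":0,"y":0,"z":1,"spin":0},{"x":0,"y":0,"z":1,"spin":0},{"x":0,"y":0,"z":0.4,"spin":0},{"x":0,"y":0,"z":0,"spin":0},{"x":0,"y":0,"z":0,"spin":0}])

```text
time_s: 3.73
position: [0.4482, -0.2375, 0.0572]
tool_rot: [-0.371, -3.119, -0.0]
force: [0.5, -0.5, -0.3]
opening: 0.0
grasp_force: 0.0
```

```bash
python3 - <<'E'
from h import *
s=observe();print(s["position"],s["force"])
im=np.hstack([cv2.resize(snapshot("wrist")[130:330,200:440,::-1],None,fx=1.6,fy=1.6),cv2.resize(snapshot("scene")[255:375,325:465,::-1],(373,320))])
cv2.imwrite("pics/w2.png",im)
E
```

```text
[ 0.44819492 -0.23753459  0.05721509] [ 0.47376922 -0.45940081 -0.26282577]
```

View pics/w2.png

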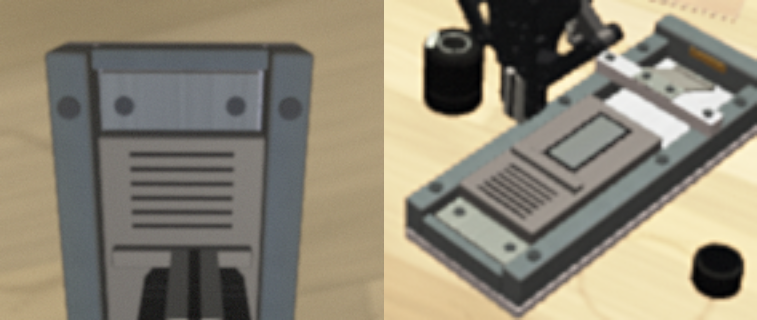

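```bash
python3 - <<'E'
from h import *
s=observe();p=s["position"]
for n,f in(("wrist",lambda q:((q-[200,130])*1.6)),("scene",lambda q:(q-[325,255])*[373/140,320/120]+[384,0])):
    m=camera_model(n);print(n,proj(m,p),f(proj(m,p)),"pad",f(proj(m,(.4444,-.2365,.04))),"bar",f(proj(m,(.5733,-.2728,.048))),m["eye"])
E
```

```text
wrist [319.48781733 266.18982667] [191.18050773 217.90372267] pad [192.36766454 187.84861572] bar [181.8753818  465.08459897] [ 0.3677921  -0.21729828  0.24017215]
scene [375.16213859 314.79098761] [517.64626923 159.44263362] pad [511.03141771 183.89402336] bar [649.82511714  85.0576914 ] [-0.23444551 -0.57574362  0.7359413 ]
```

The fingertips appear about 25 mm higher than the projected TCP in both views: wrist crop row 250 against 218, and scene crop row 118 against 159. I'll descend slowly, watching the force, and then look again.

Call:
apply_moves(rows=[{"x":0,"y":0,"z":0.2,"spin":0},{"x":0,"y":0,"z":0.2,"spin":0},{"x":0,"y":0,"z":0.16,"spin":0},{"x":0,"y":0,"z":0,"spin":0},{"x":0,"y":0,"z":0,"spin":0}])

```text
time_s: 4.25
position: [0.4478, -0.2378, 0.0426]
tool_rot: [-0.371, -3.119, -0.0]
force: [-0.2, 0.0, -0.2]
opening: -0.003
grasp_force: 0.0
```

```bash
python3 - <<'E'
from h import *
s=observe();print(s["position"],s["force"])
im=np.hstack([cv2.resize(snapshot("wrist")[130:330,230:410,::-1],None,fx=2.2,fy=2.2),cv2.resize(snapshot("scene")[265:375,325:425,::-1],(400,440),interpolation=cv2.INTER_CUBIC)])
cv2.imwrite("pics/w3.png",im)
f={"wrist":lambda q:((q-[230,130])*2.2),"scene":lambda q:(q-[325,265])*4+[396,0]}
for n in f: print(n,f[n](proj(camera_model(n),s["position"])))
E
```

```text
[ 0.44783591 -0.23782546  0.04261465] [-0.20494252  0.04109979 -0.16816186]
wrist [197.01346877 298.50413298]
scene [593.62022115 227.73638089]
```

View pics/w3.png

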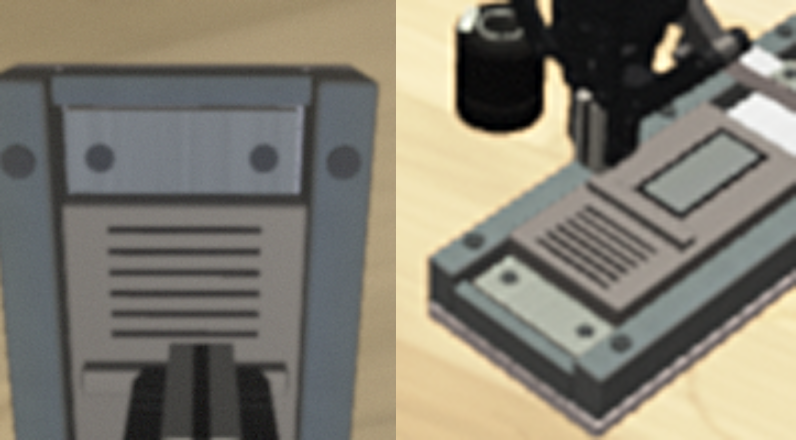

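Call:
apply_moves(rows=[{"x":0,"y":0,"z":0.1,"spin":0},{"x":0,"y":0,"z":0.06,"spin":0},{"x":0,"y":0,"z":0,"spin":0}])

```text
time_s: 4.6
position: [0.4479, -0.2378, 0.0385]
tool_rot: [-0.371, -3.119, -0.0]
force: [0.4, -0.2, -0.2]
opening: -0.002
grasp_force: 0.0
```

Call:
apply_moves(rows=[{"x":0,"y":0,"z":0.1,"spin":0},{"x":0,"y":0,"z":0.1,"spin":0},{"x":0,"y":0,"z":0,"spin":0}])

```text
time_s: 4.85
position: [0.4478, -0.2377, 0.0333]
tool_rot: [-0.371, -3.119, -0.0]
force: [0.1, 0.2, 0.2]
opening: 0.004
grasp_force: 0.0
```

```bash
python3 - <<'E'
from h import *
s=observe();print(s["position"],s["force"])
m=camera_model("wrist");p=s["position"]
for dz in(0,.01,.02,.025,.03):
    print(dz,proj(m,p+[0,0,dz]))
E
```

```text
[ 0.44780062 -0.23771831  0.03331856] [0.07091359 0.21765087 0.22587083]
0 [319.51719829 266.18169031]
0.01 [319.43592904 273.6807046 ]
0.02 [319.34614749 281.96518014]
0.025 [319.29763544 286.44156725]
0.03 [319.24644235 291.16534307]
```

Call:
apply_moves(rows=[{"x":0,"y":0,"z":0.1,"spin":0},{"x":0,"y":0,"z":0.1,"spin":0},{"x":0,"y":0,"z":0,"spin":0}])

```text
time_s: 5.1
position: [0.4478, -0.2378, 0.0283]
tool_rot: [-0.371, -3.119, -0.0]
force: [0.2, 0.1, 0.3]
opening: -0.003
grasp_force: 0.0
```

Call:
apply_moves(rows=[{"x":0,"y":0,"z":0.1,"spin":0},{"x":0,"y":0,"z":0.1,"spin":0},{"x":0,"y":0,"z":0,"spin":0}])

```text
time_s: 5.35
position: [0.4478, -0.2378, 0.0233]
tool_rot: [-0.371, -3.119, -0.0]
force: [-0.2, 0.6, -1.1]
opening: 0.0
grasp_force: 0.0
```

```bash
python3 - <<'E'
from h import *
im=np.hstack([cv2.resize(snapshot("wrist")[130:330,230:410,::-1],None,fx=2.2,fy=2.2),cv2.resize(snapshot("scene")[265:375,325:425,::-1],(400,440),interpolation=cv2.INTER_CUBIC)])
cv2.imwrite("pics/w4.png",im)
E
```

```text
(no output)
```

View pics/w4.png

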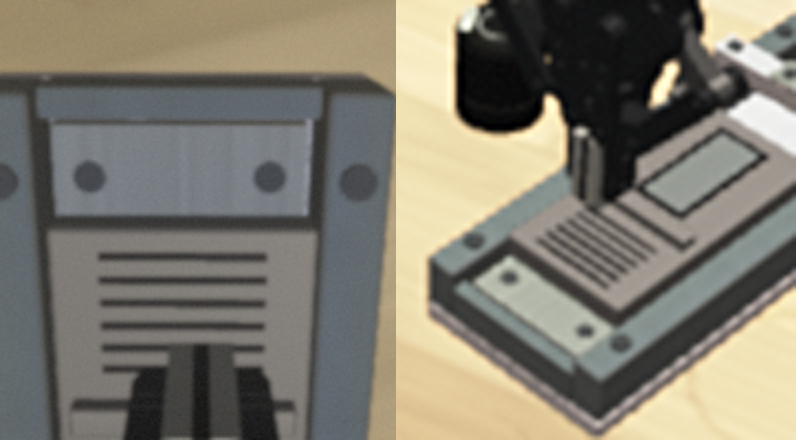

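The fingertips are still about 8 mm above the pad: scene crop tip at (600,205), heading for about (595,228), behind the ridge. Continuing down.

Call:
apply_moves(rows=[{"x":0,"y":0,"z":0.1,"spin":0},{"x":0,"y":0,"z":0.1,"spin":0},{"x":0,"y":0,"z":0,"spin":0}])

```text
time_s: 5.7
position: [0.4478, -0.2377, 0.0183]
tool_rot: [-0.371, -3.119, -0.0]
force: [-0.4, -0.2, 0.4]
opening: 0.003
grasp_force: 0.0
```

Call:
apply_moves(rows=[{"x":0,"y":0,"z":0.1,"spin":0},{"x":0,"y":0,"z":0,"spin":0}])

```text
time_s: 5.87
position: [0.4479, -0.2378, 0.0159]
tool_rot: [-0.371, -3.119, -0.0]
force: [-0.6, 0.6, 0.2]
opening: 0.002
grasp_force: 0.0
```

Call:
apply_moves(rows=[{"x":0,"y":0,"z":0.1,"spin":0},{"x":0,"y":0,"z":0,"spin":0}])

```text
time_s: 6.03
position: [0.4479, -0.2378, 0.0135]
tool_rot: [-0.371, -3.119, -0.0]
force: [-0.6, -1.7, -1.1]
opening: 0.002
grasp_force: 0.0
```

Call:
apply_moves(rows=[{"x":0,"y":0,"z":0.1,"spin":0},{"x":0,"y":0,"z":0,"spin":0}])

```text
time_s: 6.2
position: [0.4479, -0.2378, 0.011]
tool_rot: [-0.371, -3.119, -0.0]
force: [0.5, 0.4, 0.2]
opening: 0.003
grasp_force: 0.0
```

Call:
apply_moves(rows=[{"x":0,"y":0,"z":0.1,"spin":0},{"x":0,"y":0,"z":0,"spin":0}])

```text
time_s: 6.37
position: [0.4479, -0.2378, 0.0085]
tool_rot: [-0.371, -3.119, -0.0]
force: [-0.8, -0.1, -0.2]
opening: -0.001
grasp_force: 0.0
```

```bash
python3 - <<'E'
from h import *
im=np.hstack([cv2.resize(snapshot("wrist")[130:330,230:410,::-1],None,fx=2.2,fy=2.2),cv2.resize(snapshot("scene")[265:375,325:425,::-1],(400,440),interpolation=cv2.INTER_CUBIC)])
cv2.imwrite("pics/w5.png",im)
E
```

```text
(no output)
```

View pics/w5.png

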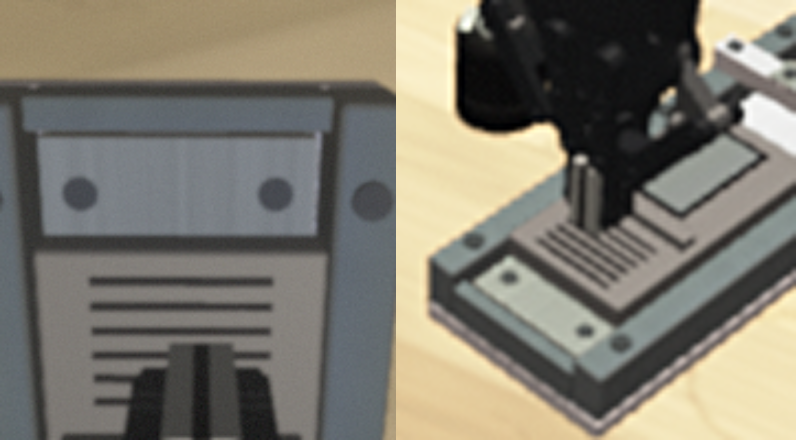

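The tips are now right at the pad, at scene crop (600,230) behind the ridge and in line with rib 4. Contact should come within a few mm.

Call:
apply_moves(rows=[{"x":0,"y":0,"z":0.1,"spin":0},{"x":0,"y":0,"z":0,"spin":0}])

```text
time_s: 6.63
position: [0.4479, -0.2378, 0.006]
tool_rot: [-0.371, -3.119, -0.0]
force: [0.7, 0.5, -0.4]
opening: -0.002
grasp_force: 0.0
```

Call:
apply_moves(rows=[{"x":0,"y":0,"z":0.1,"spin":0},{"x":0,"y":0,"z":0,"spin":0}])

```text
time_s: 6.8
position: [0.4479, -0.2378, 0.0035]
tool_rot: [-0.371, -3.119, -0.0]
force: [0.3, 0.3, -0.2]
opening: -0.005
grasp_force: 0.0
```

Call:
apply_moves(rows=[{"x":0,"y":0,"z":0.1,"spin":0},{"x":0,"y":0,"z":0,"spin":0}])

```text
time_s: 6.97
position: [0.4479, -0.2378, 0.0009]
tool_rot: [-0.371, -3.119, -0.0]
force: [-0.2, -0.5, -1.0]
opening: 0.002
grasp_force: 0.0
```

```bash
python3 - <<'E'
from h import *
s0=cv2.imread("pics/scene0.png",0).astype(np.float32); s1=cv2.cvtColor(snapshot("scene"),cv2.COLOR_RGB2GRAY).astype(np.float32)
for n,(a,b,c,d) in dict(carrier=(318,346,352,388),vise=(390,470,500,620)).items():
    w=cv2.createHanningWindow((d-c,b-a),cv2.CV_32F); print(n,cv2.phaseCorrelate(s0[a:b,c:d],s1[a:b,c:d],w))
o=observe();print(o["force"],o["wrist_torque"],o["joint_torque"])
E
```

```text
carrier ((-0.06988324348474251, -0.027900936224392936), 0.8515804652814511)
vise ((-0.07359840277269569, 0.016776793687192537), 0.9712710103392601)
[-0.40664806  0.69491969  0.05109629] [ 5.18186978e-02 -6.14287605e-05  8.80308654e-03] [ 2.46909371e-02 -8.48288441e+01  6.71674669e+00 -1.88271958e+01
 -1.14190771e-02 -1.08460011e-01  1.88302266e-02]
```

Call:
apply_moves(rows=[{"x":0,"y":0,"z":0.1,"spin":0},{"x":0,"y":0,"z":0,"spin":0}])

```text
time_s: 7.18
position: [0.4481, -0.2379, -0.0013]
tool_rot: [0.371, 3.119, -0.0]
force: [0.0, 0.8, 6.3]
opening: -0.003
grasp_force: 3.0
```

Contact has come at TCP z ≈ 0. Now pressing down about 8.5 mm more.

Call:
apply_moves(rows=[{"x":0,"y":0,"z":0.08,"spin":0},{"x":0,"y":0,"z":0.08,"spin":0},{"x":0,"y":0,"z":0.04,"spin":0},{"x":0,"y":0,"z":0,"spin":0}])

```text
time_s: 7.52
position: [0.4481, -0.2379, -0.0061]
tool_rot: [0.371, 3.119, -0.0]
force: [-0.8, 2.8, 10.3]
opening: -0.003
grasp_force: 4.9
```

Call:
apply_moves(rows=[{"x":0,"y":0,"z":0.08,"spin":0},{"x":0,"y":0,"z":0.04,"spin":0},{"x":0,"y":0,"z":0,"spin":0}])

```text
time_s: 7.77
position: [0.448, -0.2379, -0.008]
tool_rot: [0.372, 3.119, 0.0]
force: [-8.2, 4.4, 34.2]
opening: 0.003
grasp_force: 17.2
```

Call:
apply_moves(rows=[{"x":-0.1,"y":0,"z":0,"spin":0},{"x":-0.1,"y":0,"z":0,"spin":0},{"x":-0.1,"y":0,"z":0,"spin":0},{"x":-0.1,"y":0,"z":0,"spin":0},{"x":0,"y":0,"z":0,"spin":0}])

```text
time_s: 8.18
position: [0.4524, -0.2392, -0.0083]
tool_rot: [-0.373, -3.11, -0.004]
force: [-36.1, 11.0, 66.9]
opening: 0.003
grasp_force: 33.4
```

```bash
cat > look.py <<'E'
from h import *
# carrier shift since start from the top view: front edge profile along slot axis
im=cv2.cvtColor(snapshot("top"),cv2.COLOR_RGB2GRAY); t0=cv2.imread("pics/top0.png",0); m=camera_model("top")
c=np.array([.5235,-.2607]);ex=np.array([.972,-.235]);ey=np.array([.235,.972])
for a in np.arange(-.13,.05,.006):
    f=lambda I:np.mean([I[tuple(np.round(proj(m,[*(c+a*ex+b*ey),.036])).astype(int)[::-1])] for b in np.linspace(-.026,.026,9)])
    print(f"{a*1000:.0f}:{f(t0):.0f}/{f(im):.0f}",end=" ")
s=observe();print(s["position"],s["force"])
E
python3 look.py
```

```text
-130:90/57 -124:113/58 -118:110/59 -112:105/56 -106:105/55 -100:97/54 -94:96/50 -88:96/54 -82:97/53 -76:93/55 -70:94/55 -64:104/56 -58:104/57 -52:109/59 -46:100/57 -40:99/58 -34:103/55 -28:104/59 -22:103/61 -16:103/62 -10:105/64 -4:105/62 2:103/68 8:104/77 14:92/78 20:111/87 26:138/103 32:154/140 38:154/157 44:154/162 [ 0.45244546 -0.23917334 -0.00824723] [-35.90469287  10.32893544  66.72152997]
```

The carrier moves, but the press force is excessive (67 N) and friction is high. I'll ease the press and continue in small steps.

Call:
apply_moves(rows=[{"x":0,"y":0,"z":-0.06,"spin":0},{"x":0,"y":0,"z":0,"spin":0}])

```text
time_s: 8.4
position: [0.4564, -0.2401, -0.0072]
tool_rot: [-0.372, -3.118, -0.001]
force: [-7.0, 1.9, 11.3]
opening: 0.001
grasp_force: 5.4
```

Call:
apply_moves(rows=[{"x":-0.1,"y":0,"z":0,"spin":0},{"x":-0.1,"y":0,"z":0,"spin":0},{"x":0,"y":0,"z":0,"spin":0}])

```text
time_s: 8.65
position: [0.4616, -0.2413, -0.0075]
tool_rot: [-0.372, -3.118, -0.001]
force: [-7.6, 1.8, 16.2]
opening: -0.0
grasp_force: 8.1
```

Call:
apply_moves(rows=[{"x":-0.1,"y":0,"z":0.01,"spin":0},{"x":-0.1,"y":0,"z":0.01,"spin":0},{"x":-0.1,"y":0,"z":0,"spin":0},{"x":0,"y":0,"z":0,"spin":0}])

```text
time_s: 8.98
position: [0.468, -0.243, -0.0078]
tool_rot: [-0.372, -3.116, -0.001]
force: [-13.5, 3.9, 25.2]
opening: 0.0
grasp_force: 12.8
```

Call:
apply_moves(rows=[{"x":-0.1,"y":0,"z":0,"spin":0},{"x":-0.1,"y":0,"z":0,"spin":0},{"x":-0.1,"y":0,"z":0,"spin":0},{"x":0,"y":0,"z":0,"spin":0}])

```text
time_s: 9.32
position: [0.4754, -0.2448, -0.0078]
tool_rot: [-0.372, -3.116, -0.001]
force: [-13.7, 3.2, 27.9]
opening: -0.005
grasp_force: 13.9
```

```bash
python3 look.py
```

```text
-130:90/70 -124:113/76 -118:110/75 -112:105/59 -106:105/60 -100:97/59 -94:96/59 -88:96/57 -82:97/57 -76:93/56 -70:94/55 -64:104/55 -58:104/54 -52:109/55 -46:100/55 -40:99/56 -34:103/63 -28:104/66 -22:103/63 -16:103/58 -10:105/58 -4:105/62 2:103/62 8:104/64 14:92/61 20:111/67 26:138/67 32:154/68 38:154/77 44:154/88 [ 0.47536725 -0.2447719  -0.00773954] [-13.80989834   3.1578914   27.49950537]
```

Call:
apply_moves(rows=[{"x":-0.1,"y":0,"z":0,"spin":0},{"x":-0.1,"y":0,"z":0,"spin":0},{"x":-0.1,"y":0,"z":0,"spin":0},{"x":0,"y":0,"z":0,"spin":0}])

```text
time_s: 9.7
position: [0.4824, -0.2466, -0.0077]
tool_rot: [-0.372, -3.116, -0.001]
force: [-15.6, 3.6, 30.4]
opening: 0.0
grasp_force: 15.6
```

Call:
apply_moves(rows=[{"x":-0.1,"y":0,"z":0,"spin":0},{"x":-0.1,"y":0,"z":0,"spin":0},{"x":-0.1,"y":0,"z":0,"spin":0},{"x":0,"y":0,"z":0,"spin":0}])

```text
time_s: 10.03
position: [0.4895, -0.2483, -0.0076]
tool_rot: [-0.372, -3.116, -0.001]
force: [-18.0, 4.9, 33.7]
opening: -0.001
grasp_force: 16.6
```

```bash
python3 - <<'E'
from h import *
im=np.hstack([cv2.resize(snapshot("wrist")[130:330,230:410,::-1],None,fx=2.0,fy=2.0),cv2.resize(snapshot("scene")[260:375,325:475,::-1],(430,330),interpolation=cv2.INTER_CUBIC)[:400]] if 0 else [cv2.resize(snapshot("wrist")[130:330,230:410,::-1],(360,400)),cv2.resize(snapshot("scene")[255:375,325:457,::-1],(440,400),interpolation=cv2.INTER_CUBIC)])
cv2.imwrite("pics/w6.png",im)
E
```

```text
(no output)
```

View pics/w6.png

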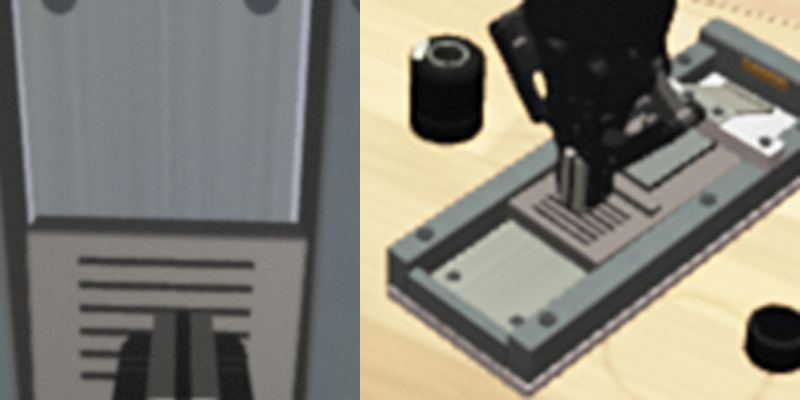

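The carrier follows without slip. The fingers are still at rib 3–4, and the front is now past the crossbar (scene crop, about (730,130)). Continuing.

Call:
apply_moves(rows=[{"x":-0.1,"y":0,"z":-0.02,"spin":0},{"x":-0.1,"y":0,"z":0,"spin":0},{"x":-0.1,"y":0,"z":0,"spin":0},{"x":-0.1,"y":0,"z":0,"spin":0},{"x":0,"y":0,"z":0,"spin":0}])

```text
time_s: 10.55
position: [0.5007, -0.2508, -0.0074]
tool_rot: [-0.372, -3.118, -0.0]
force: [-8.0, 2.1, 15.5]
opening: -0.002
grasp_force: 8.0
```

Call:
apply_moves(rows=[{"x":-0.1,"y":0,"z":0,"spin":0},{"x":-0.1,"y":0,"z":0,"spin":0},{"x":-0.1,"y":0,"z":0,"spin":0},{"x":-0.1,"y":0,"z":0,"spin":0},{"x":0,"y":0,"z":0,"spin":0}])

```text
time_s: 10.97
position: [0.5103, -0.2531, -0.0074]
tool_rot: [-0.372, -3.118, -0.001]
force: [-7.7, 2.0, 15.4]
opening: -0.002
grasp_force: 8.0
```

Call:
apply_moves(rows=[{"x":-0.1,"y":0,"z":0,"spin":0},{"x":-0.1,"y":0,"z":0,"spin":0},{"x":-0.1,"y":0,"z":0,"spin":0},{"x":-0.1,"y":0,"z":0,"spin":0},{"x":0,"y":0,"z":0,"spin":0}])

```text
time_s: 11.38
position: [0.52, -0.2555, -0.0074]
tool_rot: [-0.372, -3.118, -0.0]
force: [-8.0, 2.7, 16.4]
opening: -0.003
grasp_force: 8.4
```

Call:
apply_moves(rows=[{"x":-0.1,"y":0,"z":0,"spin":0},{"x":-0.1,"y":0,"z":0,"spin":0},{"x":-0.1,"y":0,"z":0,"spin":0},{"x":0,"y":0,"z":0,"spin":0}])

```text
time_s: 11.72
position: [0.526, -0.257, -0.0075]
tool_rot: [-0.372, -3.115, -0.002]
force: [-15.4, 4.4, 23.4]
opening: -0.006
grasp_force: 13.1
```

Call:
apply_moves(rows=[{"x":-0.1,"y":0,"z":0,"spin":0},{"x":-0.1,"y":0,"z":0,"spin":0},{"x":0,"y":0,"z":0,"spin":0}])

```text
time_s: 11.97
position: [0.5307, -0.2581, -0.0075]
tool_rot: [-0.372, -3.115, -0.002]
force: [-16.1, 4.1, 25.1]
opening: 0.006
grasp_force: 13.6
```

Call:
apply_moves(rows=[{"x":-0.1,"y":0,"z":0,"spin":0},{"x":-0.1,"y":0,"z":0,"spin":0},{"x":0,"y":0,"z":0,"spin":0}])

```text
time_s: 12.22
position: [0.5359, -0.2593, -0.0074]
tool_rot: [-0.372, -3.116, -0.001]
force: [-15.0, 4.6, 23.4]
opening: 0.002
grasp_force: 12.3
```

Call:
apply_moves(rows=[{"x":-0.1,"y":0,"z":0,"spin":0},{"x":-0.1,"y":0,"z":0,"spin":0},{"x":0,"y":0,"z":0,"spin":0}])

```text
time_s: 12.47
position: [0.5407, -0.2605, -0.0075]
tool_rot: [-0.372, -3.115, -0.001]
force: [-14.8, 4.6, 23.3]
opening: 0.002
grasp_force: 14.7
```

```bash
python3 - <<'E'
from h import *
s=observe();m=camera_model("wrist");print(s["position"],s["force"])
im=cv2.cvtColor(snapshot("wrist"),cv2.COLOR_RGB2GRAY)
cv2.imwrite("pics/w7.png",im)
print(im[100:300:3,335-25:335-15].mean(1).round().astype(int))
E
```

```text
[ 0.54067905 -0.26046417 -0.0074777 ] [-14.76828795   4.55578887  23.25189885]
[124 124 124 123 123 124 124 124 124 123 124 124 123 124 123 124 124 124
 124 124 124 124 124 124 125 125 124 125 125 124 125 125 125 125 126 125
 125 125 126 126 128 134  77  56  56  90 126 126 127  82  64 126 127  99
  58 123 125 100  58 124 125  87  54  61  60  59  58]
```

The fingers have slipped about one rib forward on the carrier, and a gap has opened between the plate's end and the carrier's rear. That suggests it's against the stop with the plate popped up. Lifting straight off to check.

Call:
apply_moves(rows=[{"x":0,"y":0,"z":-0.1,"spin":0},{"x":0,"y":0,"z":-0.2,"spin":0},{"x":0,"y":0,"z":-0.4,"spin":0},{"x":0,"y":0,"z":-1,"spin":0},{"x":0,"y":0,"z":-1,"spin":0},{"x":0.5,"y":0,"z":-1,"spin":0},{"x":1,"y":0,"z":-1,"spin":0},{"x":1,"y":0,"z":-1,"spin":0},{"x":1,"y":0,"z":-1,"spin":0},{"x":1,"y":0,"z":0,"spin":0},{"x":0,"y":0,"z":0,"spin":0}])

```text
time_s: 13.43
position: [0.4306, -0.2341, 0.162]
tool_rot: [0.373, 3.117, 0.0]
force: [0.1, -1.0, -0.3]
opening: 0.0
grasp_force: 0.0
```

```bash
python3 - <<'E'
from h import *
s=observe();print(s["position"],s["force"])
im=np.hstack([cv2.resize(snapshot("wrist")[130:350,240:410,::-1],(340,440),interpolation=cv2.INTER_CUBIC),cv2.resize(snapshot("scene")[255:375,325:480,::-1],(450,440),interpolation=cv2.INTER_CUBIC)])
cv2.imwrite("pics/w8.png",im)
E
```

```text
[ 0.4305608  -0.23414492  0.16195452] [ 0.13597317 -0.95998252 -0.34847282]
```

View pics/w8.png

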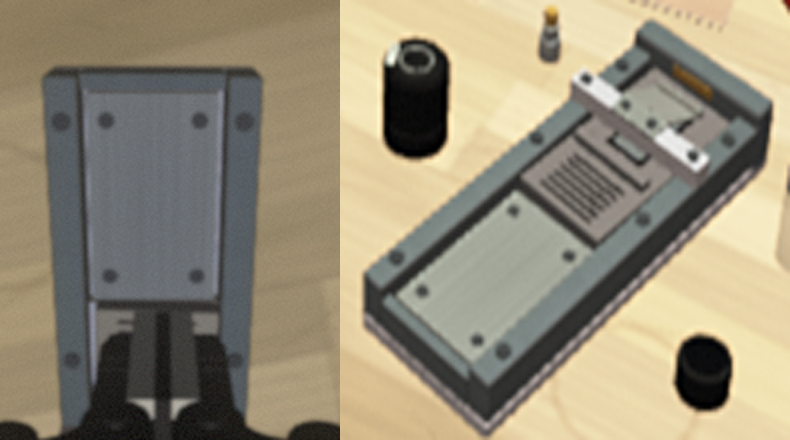

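The picture shows the carrier under the bar and spring, its rear edge at (520,178)-(592,245). The whole plate is visible behind it, the bystanders are standing and the hand is clear. One numeric check of the rear edge before handing in.

```bash
python3 - <<'E'
from h import *
m=camera_model("scene");ex=np.array([.972,-.235]);c=np.array([.5235,-.2607])
P=lambda u,v,z:ray(m,(325+(u-340)*155/450,255+v*120/440),z)[:2]
a=lambda p:((p-c)@ex*1000).round(1)
print("rear",a((P(520,178,.032)+P(592,245,.032))/2),"bar rear top",a((P(572,82,.048)+P(695,172,.048))/2), "ridge rear",a((P(575,140,.038)+P(640,187,.038))/2))
print("plate rear screws spacing z=.028 vs .020:",[a((P(514,210,z)+P(569,256,z))/2) for z in(.028,.020)],[a((P(422,290,z)+P(477,340,z))/2) for z in(.028,.020)])
t0=cv2.imread("pics/scene0.png");print("ok")
E
```

```text
rear -20.7 bar rear top 46.8 ridge rear 23.4
plate rear screws spacing z=.028 vs .020: [np.float64(-35.1), np.float64(-28.0)] [np.float64(-115.2), np.float64(-109.0)]
ok
```

By this estimate the front is at 62 ± 2 mm, too close to the 60 mm limit. I'll go back lightly and push on the ridge's rear face until it clearly resists.

Call:
apply_moves(rows=[{"x":-1,"y":0,"z":0,"spin":0},{"x":-1,"y":0,"z":1,"spin":0},{"x":-1,"y":0,"z":1,"spin":0},{"x":-1,"y":0,"z":1,"spin":0},{"x":-0.35,"y":0,"z":1,"spin":0},{"x":0,"y":0,"z":1,"spin":0},{"x":0,"y":0,"z":1,"spin":0},{"x":0,"y":0,"z":0.3,"spin":0},{"x":0,"y":0,"z":0,"spin":0},{"x":0,"y":0,"z":0,"spin":0}])

```text
time_s: 14.37
position: [0.5396, -0.2601, 0.0028]
tool_rot: [0.371, 3.119, -0.0]
force: [-0.2, -0.9, 0.5]
opening: -0.002
grasp_force: 0.0
```

Call:
apply_moves(rows=[{"x":0,"y":0,"z":0.2,"spin":0},{"x":0,"y":0,"z":0,"spin":0},{"x":0,"y":0,"z":0,"spin":0}])

```text
time_s: 14.62
position: [0.5397, -0.26, -0.0018]
tool_rot: [0.371, 3.118, -0.0]
force: [0.1, -0.2, 0.3]
opening: -0.001
grasp_force: 0.0
```

Call:
apply_moves(rows=[{"x":0,"y":0,"z":0.14,"spin":0},{"x":0,"y":0,"z":0,"spin":0}])

```text
time_s: 14.78
position: [0.5392, -0.2598, -0.0062]
tool_rot: [0.371, 3.119, -0.0]
force: [-0.1, 0.8, -0.1]
opening: -0.003
grasp_force: 0.0
```

Call:
apply_moves(rows=[{"x":-0.1,"y":0,"z":0,"spin":0},{"x":0,"y":0,"z":0,"spin":0}])

```text
time_s: 14.95
position: [0.5415, -0.2604, -0.0062]
tool_rot: [-0.371, -3.119, -0.0]
force: [-2.1, 0.5, 0.0]
opening: 0.001
grasp_force: 0.8
```

Call:
apply_moves(rows=[{"x":-0.1,"y":0,"z":0,"spin":0},{"x":0,"y":0,"z":0,"spin":0}])

```text
time_s: 15.12
position: [0.5418, -0.2606, -0.0065]
tool_rot: [-0.371, -3.115, -0.002]
force: [-13.3, 3.9, 8.5]
opening: 0.001
grasp_force: 6.9
```

Call:
apply_moves(rows=[{"x":-0.1,"y":0,"z":0,"spin":0},{"x":0,"y":0,"z":0,"spin":0}])

```text
time_s: 15.28
position: [0.5419, -0.2607, -0.0069]
tool_rot: [-0.372, -3.111, -0.003]
force: [-25.4, 6.6, 14.3]
opening: -0.005
grasp_force: 12.9
```

It stands firm against the stop: 25 N and no motion. Backing off and clearing.

Call:
apply_moves(rows=[{"x":0.2,"y":0,"z":0,"spin":0},{"x":0.2,"y":0,"z":-0.1,"spin":0},{"x":0,"y":0,"z":-0.4,"spin":0},{"x":0,"y":0,"z":-1,"spin":0},{"x":0,"y":0,"z":-1,"spin":0},{"x":0,"y":0,"z":-1,"spin":0},{"x":0,"y":0,"z":-1,"spin":0},{"x":0,"y":0,"z":-1,"spin":0},{"x":0,"y":0,"z":0,"spin":0},{"x":0,"y":0,"z":0,"spin":0},{"x":0,"y":0,"z":0,"spin":0}])

```text
time_s: 16.2
position: [0.5369, -0.2591, 0.1315]
tool_rot: [0.371, 3.119, 0.0]
force: [0.5, 0.4, 0.2]
opening: 0.004
grasp_force: 0.0
```

```bash
python3 - <<'E'
from h import *
s=observe();print(s["position"],s["force"])
a=cv2.imread("pics/w8.png"); b=np.hstack([a[:,:340],cv2.resize(snapshot("scene")[255:375,325:480,::-1],(450,440),interpolation=cv2.INTER_CUBIC)])
f=lambda i:cv2.cvtColor(i,cv2.COLOR_BGR2GRAY).astype(np.float32)[170:430,370:620]
print(cv2.phaseCorrelate(f(a),f(b)),np.abs(f(a)-f(b)).mean())
print(job_done())
E
```

```text
[ 0.53685106 -0.25912654  0.13151956] [0.52310637 0.36369967 0.18154066]
((0.07101906337567243, -0.0739700721989891), 0.8438059651692709) 1.6360615
the job is handed in; nothing more can be done
None
```

The carrier is home against the end stop: a final 25 N push on its ridge moved it no further. The sprung plate is up behind it, the hand is clear, and I handed the job in at about 16 s of the 38 s; no verdict was returned.

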